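# Click a test-jig selector wheel round to its pointer and store the setting

## Robot

A 6-joint arm with a two-finger parallel gripper is mounted at the origin on the work surface. World frame = base frame: x ahead of the robot, y to its left, z up, the work surface at z = 0. Lengths are in m, angles in rad, forces in N, time in s.
With the tool pointing down it reaches from about 0.3 to 0.775 m from the base axis. Payload 14.6 kg.
Tool frame: the origin (TCP) lies midway between the tips of the shut fingers; the grasp point (between the pads) lies 19 mm behind it (ctrl.pinch_z is the distance from the TCP to the grasp point, in m); z points along the fingers, y is the line along which they close (so a half turn about z gives the same grasp; the last joint's range is limited). The gripper opens to 94 mm and grips with 3 to 60 N. Pads are 16 mm wide; open, the fingers measure 119 mm over their backs; the gripper's body (75 mm by 177 mm) begins 78 mm behind the grasp point.
Start: joints at [-1.387, 0.3, 1.521, -0, 1.321, -0.067], TCP at [0.136, -0.533, 0.205] pointing down, gripper open.
Joint ranges: [-3.03, 3.03], [-0.79, 2.21], [0.23, 2.52], [-1.04, 4.18], [0, 3.07], [-2.55, 2.55]. Speed limits (rad/s): [2.22, 2.22, 2.57, 3.14, 3.14, 3.14].

## Interface

Orientations are given as [roll, pitch, yaw] about the fixed x, y, z axes, in that order (R = Rz(yaw) Ry(pitch) Rx(roll)).
In Python, from station import ctrl gives the robot as it stands.
- The arm moves only by the tool jog_arm, never from a script. Its argument "motion" is a list of rows, each a list of 7 numbers: the shift along the tool's x, y, z in m, then the turn, a rotation vector about the tool's x, y, z in rad, then the opening, from -1 (shut) to 1 (fully open). In form: [[tx, ty, tz, rx, ry, rz, gripper], ...]. A call has 1 to 5 rows; each row shifts and turns the commanded pose from where the row before left it, along the tool's axes as they then stand; what a row does not reach is not made up. A row lasts 1/10 s, in which the tool goes at most 50 mm and 8.59 degrees, less where a joint would pass 70% of its speed; a pose out of reach is approached as far as the arm can. A call is refused whole if a number of a shift passes 0.05 or a number of a turn 0.15, either way. A call with a gripper value outside its range is refused whole. The fingers move at their own pace and stop on an object; "squeeze" is the grip in N (left out, the last holds). Time passes only in rows, so rows that do not move let the fingers close. It gives the time, the measured TCP pose, the force, the opening and the grip force at its end, in the units of the state.
- ctrl.get_obs(): the state, without advancing time (a new reading comes with each control period).
- ctrl.camera(name): name is "scene" or "top" or "wrist"; returns the picture (384x512x3 uint8, red, green, blue); there is no depth.
- ctrl.camera_model(name): a dict with "intrinsics" (3x3 intrinsics, pixels), "rvec" (rotation vector, rad) and "tvec" (3), from world to camera coordinates, as OpenCV has them. Camera axes: x right, y down, z forward; pixel columns grow to the right and rows downward; lengths in m; the calibration is good to about 2 mm. A picture is of the moment at which its call begins: read the wrist's pose just before it. camera_model takes no time and is no camera call; for the wrist camera it gives the pose at the moment of the call.
- ctrl.hand_in(): hands the job in; it is judged then, once.
The state is a dict: "time_s": time; "qpos": joint angles; "joint_vel": joint speeds; "tau": joint torques, N m; "ee_pos": TCP position; "eef_rot": TCP orientation; "force": force on the tool from outside, world axes, zero at the start; "moment": the same for the moment, N m; "grip_width": finger opening in m; "grip_force": force on a finger pad.
Only numpy, scipy, OpenCV 4.12 (cv2) and the standard library are available. Lean on these libraries where they do the work, as an engineer would, in place of code of your own. Each camera call takes 0.05 s, during which the arm holds its last target. There are 200 camera calls.

## Task

On the test jig's selector, flick the tabs of the black star-shaped thumbwheel clockwise (seen from above) with a fingertip, click by click, until the tab with the upright peg rests at the fixed pointer, and never let it click on past it. Then let go of the wheel and press the round push button fully down to store the setting, not before, and let it come up again. Only touch and push: everything else on the bench stays where it stands, and nothing is lifted.

Things in the scene. Friction and masses are not known exactly. Their poses are not given: they have to be found in the camera images.
- selector: the selector unit of the test jig, bolted to the bench: white base plate 130 x 130 x 12 mm with a 36 mm radius drum in the middle up to 40 mm above the bench. On the drum lies a black star-shaped thumbwheel with a vertical axle. Origin: on the wheel's axle, at the bench surface. Its x axis points from the axle to the fixed pointer, z up.
- wheel_axle (a point): point on the wheel's axle at the height of the wheel's upper face (56 mm above the bench). The wheel is flat, 14 mm thick (42 to 56 mm above the bench): a disc of 40 mm radius with six equal finger tabs 60 degrees apart, each 12 mm wide with a round end, reaching out to 60 mm from the axle. Between neighbouring tabs a gap of about 42 mm is open, and below the tabs there is nothing down to the base plate at 12 mm.
- pointer_tip (a point): tip of the fixed dark steel pointer, a cone that points at the axle from a white post beside the wheel; the tip is 69 mm from the axle and 49 mm above the bench; the post (14 x 24 mm) stands 91 to 105 mm from the axle, 56 mm high.
- peg_top (a point): centre of the upper end of the upright steel peg (8 mm thick, 16 mm high, top 72 mm above the bench) that stands on one of the six tabs, 50 mm from the axle. It turns with the wheel; the other five tabs are bare.
- wheel (a joint): angle of the wheel in rad, growing as the wheel turns clockwise seen from above. A spring detent makes it rest at multiples of 1.047 (60 degrees, one click); past halfway between two clicks it snaps on by itself to the next one. Turning takes about 2 N, at most 6 N, at the end of a tab. The peg is exactly at the pointer at 4.189 (four clicks from 0); it starts one to three clicks short of that. Stops at -0.2 and 5.5.
- button (a joint): travel of the push button in m: 0 up, 0.006 fully down; grows as it is pressed. It springs back; fully down takes 5 N.
- button_top (a point): centre of the upper face of the round grey push button (36 mm across) in its white housing, a separate unit bolted to the bench; it is pressed straight down.
- collar: a steel shaft collar, ring 36 mm across with a 20 mm bore, 16 mm high, lying flat; origin at the centre of its underside. A bystander.
- foot: a small black rubber-footed levelling foot, disc 34 mm across with a thin stem, 38 mm high; origin at the centre of its underside. A bystander.
- screwdriver: a screwdriver with a black handle lying on the bench. A bystander.
- carton: a closed cardboard carton 70 x 90 x 60 mm; origin at the centre of its underside. A bystander.
- jar: a white screw jar with black cap, 60 mm across, 85 mm high; origin at the centre of its underside. A bystander.
- mug: a white mug, 76 mm across, 85 mm high; origin at the centre of its underside. A bystander.
- bracket: an aluminium angle bracket, foot 90 x 40 mm, upright 49 mm high; origin at the centre of its underside. A bystander.
There are look-alikes about, which are no part of the job. What is shaped like the part that bears button but green or purple is not meant.

How it is judged:
On the way, in this order (a step that is already met when the one before it is completed fails the run):
1. the peg rests at the pointer, the wheel let go (value of joint wheel between 4.06879 and 4.30879 rad and contact force between the fingers and selector below 0.3 N), for 0.2 s.
2. the button is pressed fully down (value of joint button above 0.0048 m and value of joint wheel between 4.06879 and 4.30879 rad), for 0.05 s.
At the end, for the whole second after the job is handed in: The wheel rests with its peg at the pointer (joint 4.189, within 0.12 rad), the button has been pressed down (more than 4.8 mm) with the wheel so and is up again (within 1 mm), and every bystander is within 30 mm of where it was (value of joint wheel between 4.06879 and 4.30879 rad and velocity of joint wheel between -0.05 and 0.05 rad/s and value of joint button below 0.001 m and distance of each of collar, foot, screwdriver, carton, jar, mug, bracket from where it was at the start of the episode below 0.03 m); the robot touches nothing.
It fails at once if the wheel goes on past the pointer towards the next click (value of joint wheel above 4.68879 rad).
It fails at once if the button is pressed while the peg is not at the pointer (value of joint button above 0.003 m and not (value of joint wheel between 4.06879 and 4.30879 rad)).
It fails at once if a bystander is moved or lifted (distance of any of collar, foot, screwdriver, carton, jar, mug, bracket from where it was at the start of the episode above 0.03 m).
It also fails if it takes over 61 s, if anything falls off the work surface, if the arm or the gripper's body presses on something with over 40 N, if the wrist force passes 120 N, or if a joint passes its speed limit or range.

## Working session

There is one attempt and no reset: what is moved stays moved. The work goes in short steps, Python scripts to look and compute and a tool call to move; the robot and the scene stay as the last step left them, time stands still between calls to the robot, and variables do not carry over. Pictures are saved under pics/ and viewed, at most 10 in all, crops included, and the job is handed in when it is done.

Besides the shell and the picture viewer there is one more tool, called after "Call:" as a command line: name --pt "numbers of a row" for each row, then --argument value for the rest. jog_arm: Moves the arm, as the interface text tells. Its arguments: {"type":"object","properties":{"motion":{"type":"array"},"squeeze":{"type":"number"}},"required":["motion"]}

```bash
mkdir -p pics; cat > h.py <<'E'
import numpy as np, cv2
from station import ctrl
def cam(n):
    m=ctrl.camera_model(n); K=np.array(m["intrinsics"]);R=cv2.Rodrigues(np.array(m["rvec"],float))[0];t=np.array(m["tvec"],float).ravel()
    return K,R,t
def ray(n,u,v,z,M=None):
    K,R,t=M or cam(n); d=R.T@np.linalg.inv(K)@[u,v,1]; c=-R.T@t
    return (c+d*(z-c[2])/d[2]).round(4)
def pix(n,p,M=None):
    K,R,t=M or cam(n); q=K@(R@np.array(p,float)+t); return (q[:2]/q[2]).round(1)
def snap(n,f):
    im=cv2.cvtColor(ctrl.camera(n),cv2.COLOR_RGB2BGR); cv2.imwrite(f"pics/{f}_raw.png",im); return im
E
python3 - <<'E'
from h import *
a=snap("top","t0"); b=snap("scene","s0")
cv2.imwrite("pics/t0.png",cv2.resize(a,(800,600))); cv2.imwrite("pics/s0.png",cv2.resize(b,(800,600)))
print(ctrl.get_obs())
E
```

```text
{'time_s': 0.1, 'qpos': array([-1.38660779e+00,  3.00393297e-01,  1.52154709e+00, -1.26451130e-05,
        1.32070758e+00, -6.65893119e-02]), 'joint_vel': array([ 1.32599758e-03, -2.05497417e-03, -3.42339557e-04, -1.32357139e-05,
       -3.23236637e-04, -5.66762505e-04]), 'tau': array([ 9.48031011e-04, -5.32642365e+01, -3.53283298e+01,  7.09566800e-02,
        2.34782853e-02, -4.16385399e-05]), 'ee_pos': array([ 0.13644042, -0.53254972,  0.20494339]), 'eef_rot': array([-3.14053886e+00, -5.79994809e-05,  2.50780953e-01]), 'force': array([-1.28145275, -0.0406311 ,  0.45347706]), 'moment': array([ 0.06301837, -0.04525904,  0.00922655]), 'grip_force': 0.0, 'grip_width': 0.09428743024933747}
```

View pics/t0.png

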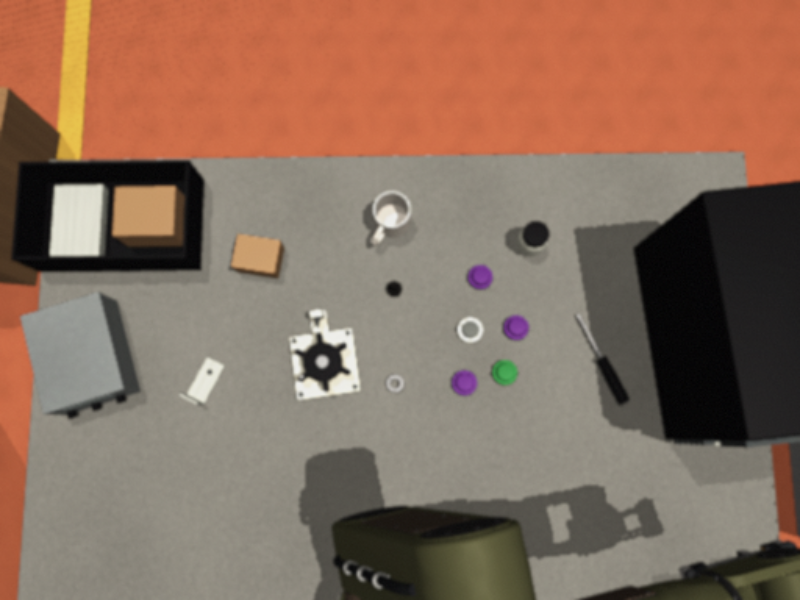

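View pics/s0.png

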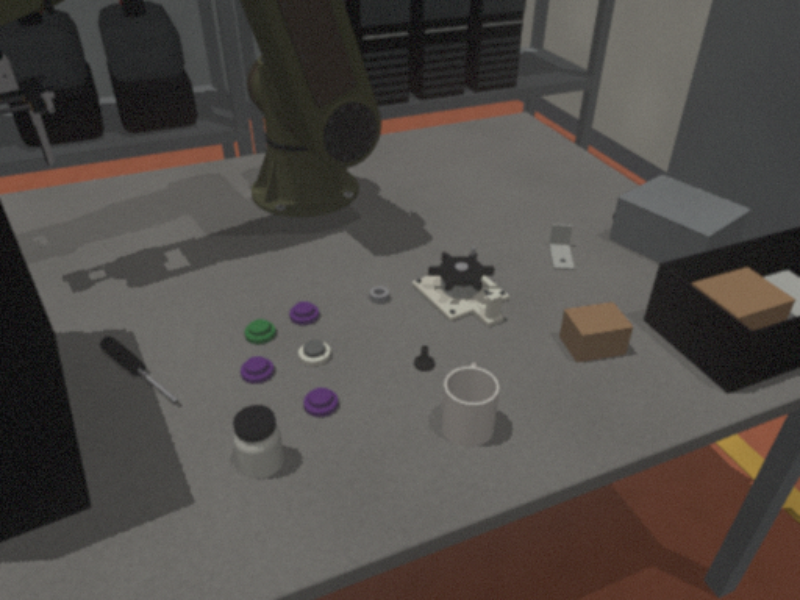

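The top view shows the selector with its wheel at (322,362) and the pointer post above it at (318,318). The push-button candidates are purple at (480,277), (516,327) and (464,382), green at (504,372), and white/grey at (470,330). Only the white/grey one fits the description, a grey button in a white housing. The collar is at (395,383), so it isn't a candidate. I'll enlarge the selector and the button to confirm.

```bash
python3 - <<'E'
from h import *
im=cv2.imread("pics/t0_raw.png"); s=.64
M=cam("top")
for n,u,v,z in [("axle",322,362,.056),("ptr",318,318,.05),("button",470,330,.03),("collar",395,383,.016),("foot",394,289,.02),("mug",391,210,.085)]:
    print(n,ray("top",u*s,v*s,z,M))
c=im[185:270,170:350]; cv2.imwrite("pics/crop0.png",cv2.resize(c,None,fx=4.4,fy=4.4,interpolation=cv2.INTER_CUBIC))
E
```

```text
axle [0.499  0.1495 0.056 ]
ptr [0.5881 0.159  0.05  ]
button [ 0.5639 -0.147   0.03  ]
collar [0.4591 0.0057 0.016 ]
foot [0.6516 0.0064 0.02  ]
mug [0.8008 0.0106 0.085 ]
```

View pics/crop0.png

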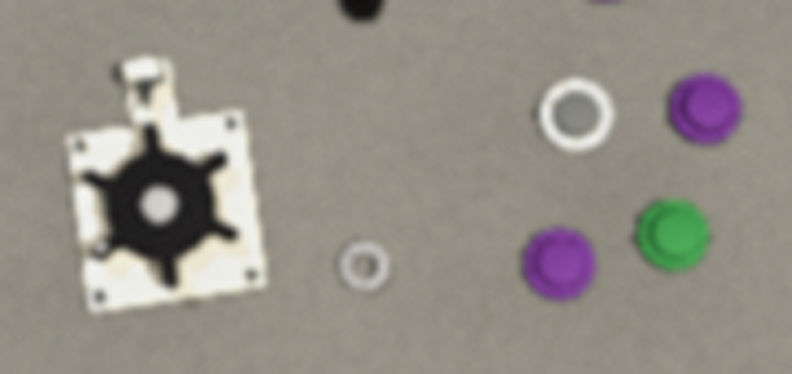

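The crop confirms the button: a white ring with a grey cap at (575,113). The peg shows as a light dot on the lower-left tab at (100,245), and the pointer is at the top, so I expect two clicks. I'll approach and check from nearer.

```bash
cat >> h.py <<'E'
from scipy.spatial.transform import Rotation as Ro
def Rt(): 
    return Ro.from_euler("xyz",ctrl.get_obs()["eef_rot"]).as_matrix()
def plan(target,yaw,smax=.045,rmax=.14,start=None):
    o=ctrl.get_obs(); p,y=(o["ee_pos"],o["eef_rot"][2]) if start is None else start
    d=np.array(target)-p; w=(yaw-y) if abs(yaw-y)<=np.pi+.01 else (yaw-y)-2*np.pi*np.sign(yaw-y)
    n=int(max(np.ceil(np.linalg.norm(d)/smax),np.ceil(abs(w)/rmax),1))
    for i in range(n):
        R=Ro.from_euler("xyz",[np.pi,0,y+w*i/n]).as_matrix(); print([*(R.T@d/n).round(4).tolist(),0,0,round(-w/n,4),-1])
E
python3 - <<'E'
from h import *
K,R,t=cam("wrist"); o=ctrl.get_obs(); T=Rt(); c=-R.T@t
print("cam in tool",T.T@(c-o["ee_pos"]),"axis",T.T@R.T[:,2], "xaxis",T.T@R.T[:,0],K)
plan([.45,.03,.28],2.7,.05,.15)
E
```

```text
cam in tool [ 0.07515371  0.00091664 -0.17931462] axis [-0.26097335  0.00169322  0.96534452] xaxis [ 0.00127901  0.99999819 -0.00140823] [[324.76706618   0.         254.04163895]
 [  0.         324.76706618 187.42438947]
 [  0.           0.           1.        ]]
[0.0261, -0.0275, -0.0044, 0, 0, np.float64(-0.1441), -1]
[0.0298, -0.0234, -0.0044, 0, 0, np.float64(-0.1441), -1]
[0.0328, -0.0189, -0.0044, 0, 0, np.float64(-0.1441), -1]
[0.0352, -0.014, -0.0044, 0, 0, np.float64(-0.1441), -1]
[0.0368, -0.0088, -0.0044, 0, 0, np.float64(-0.1441), -1]
[0.0377, -0.0034, -0.0044, 0, 0, np.float64(-0.1441), -1]
[0.0378, 0.002, -0.0044, 0, 0, np.float64(-0.1441), -1]
[0.0372, 0.0074, -0.0044, 0, 0, np.float64(-0.1441), -1]
[0.0357, 0.0127, -0.0044, 0, 0, np.float64(-0.1441), -1]
[0.0335, 0.0177, -0.0044, 0, 0, np.float64(-0.1441), -1]
[0.0306, 0.0223, -0.0044, 0, 0, np.float64(-0.1441), -1]
[0.0271, 0.0265, -0.0044, 0, 0, np.float64(-0.1441), -1]
[0.023, 0.0301, -0.0044, 0, 0, np.float64(-0.1441), -1]
[0.0185, 0.0331, -0.0044, 0, 0, np.float64(-0.1441), -1]
[0.0135, 0.0354, -0.0044, 0, 0, np.float64(-0.1441), -1]
[0.0083, 0.037, -0.0044, 0, 0, np.float64(-0.1441), -1]
[0.0029, 0.0378, -0.0044, 0, 0, np.float64(-0.1441), -1]
```

Call:
jog_arm --pt "0.026 -0.0275 -0.0044 0 0 -0.144 -1" --pt "0.03 -0.0235 -0.0044 0 0 -0.144 -1" --pt "0.033 -0.019 -0.0044 0 0 -0.144 -1" --pt "0.035 -0.014 -0.0044 0 0 -0.144 -1" --pt "0.037 -0.009 -0.0044 0 0 -0.144 -1"

```text
time_s: 0.6
ee_pos: [0.2292, -0.3655, 0.2274]
eef_rot: [-3.141, -0.0, 0.976]
force: [0.5, 0.5, 0.5]
grip_width: 0.0576
grip_force: 0.0
```

Call:
jog_arm --pt "0.0377 -0.0034 -0.0044 0 0 -0.144 -1" --pt "0.038 0.002 -0.0044 0 0 -0.144 -1" --pt "0.037 0.0074 -0.0044 0 0 -0.144 -1" --pt "0.036 0.0127 -0.0044 0 0 -0.144 -1" --pt "0.0335 0.0177 -0.0044 0 0 -0.144 -1"

```text
time_s: 1.1
ee_pos: [0.3216, -0.1998, 0.2496]
eef_rot: [3.142, 0.0, 1.697]
force: [0.0, -0.3, 0.1]
grip_width: 0.0174
grip_force: 0.0
```

Call:
jog_arm --pt "0.031 0.022 -0.0044 0 0 -0.144 -1" --pt "0.027 0.0265 -0.0044 0 0 -0.144 -1" --pt "0.023 0.03 -0.0044 0 0 -0.144 -1" --pt "0.0185 0.033 -0.0044 0 0 -0.144 -1" --pt "0.0135 0.0355 -0.0044 0 0 -0.144 -1"

```text
time_s: 1.6
ee_pos: [0.4137, -0.0341, 0.2716]
eef_rot: [-3.142, 0.0, 2.417]
force: [0.1, -0.4, 0.2]
grip_width: 0.0005
grip_force: 0.0
```

Call:
jog_arm --pt "0.008 0.037 -0.0044 0 0 -0.144 -1" --pt "0.003 0.038 -0.0044 0 0 -0.144 -1" --pt "0 0 0 0 0 0 -1" --pt "0 0 0 0 0 0 -1"

```text
time_s: 2.0
ee_pos: [0.4505, 0.0308, 0.2798]
eef_rot: [-3.141, -0.001, 2.699]
force: [-0.3, -0.1, 0.1]
grip_width: 0.0005
grip_force: 0.0
```

```bash
python3 - <<'E'
from h import *
o=ctrl.get_obs(); print(o["qpos"],o["ee_pos"],o["eef_rot"],o["grip_width"]); plan([.47,.15,.26],2.7)
E
```

```text
[-1.27453926e-02  2.61719813e-02  1.66611905e+00 -1.51839416e-04
  1.45031911e+00 -1.14096034e+00] [0.45049929 0.03082007 0.27978613] [-3.14103163e+00 -8.62126807e-04  2.69902936e+00] 0.000498827822466708
[0.0111, 0.0387, 0.0066, 0, 0, np.float64(-0.0003), -1]
[0.0111, 0.0387, 0.0066, 0, 0, np.float64(-0.0003), -1]
[0.0111, 0.0387, 0.0066, 0, 0, np.float64(-0.0003), -1]
```

Call:
jog_arm --pt "0.011 0.039 0.0066 0 0 0 -1" --pt "0.011 0.039 0.0066 0 0 0 -1" --pt "0.011 0.039 0.0066 0 0 0 -1" --pt "0 0 0 0 0 0 -1" --pt "0 0 0 0 0 0 -1"

```text
time_s: 2.5
ee_pos: [0.4707, 0.1496, 0.2602]
eef_rot: [-3.141, -0.0, 2.698]
force: [-0.3, -0.2, -0.7]
grip_width: 0.0004
grip_force: 0.0
```

```bash
python3 - <<'E'
from h import *
import pickle
o=ctrl.get_obs(); M=cam("wrist"); a=snap("wrist","w1"); pickle.dump(M,open("M1.pkl","wb"))
cv2.imwrite("pics/w1.png",cv2.resize(a,(800,600),interpolation=cv2.INTER_CUBIC)); print(o["ee_pos"])
E
```

```text
[0.47068986 0.14963985 0.2601665 ]
```

View pics/w1.png

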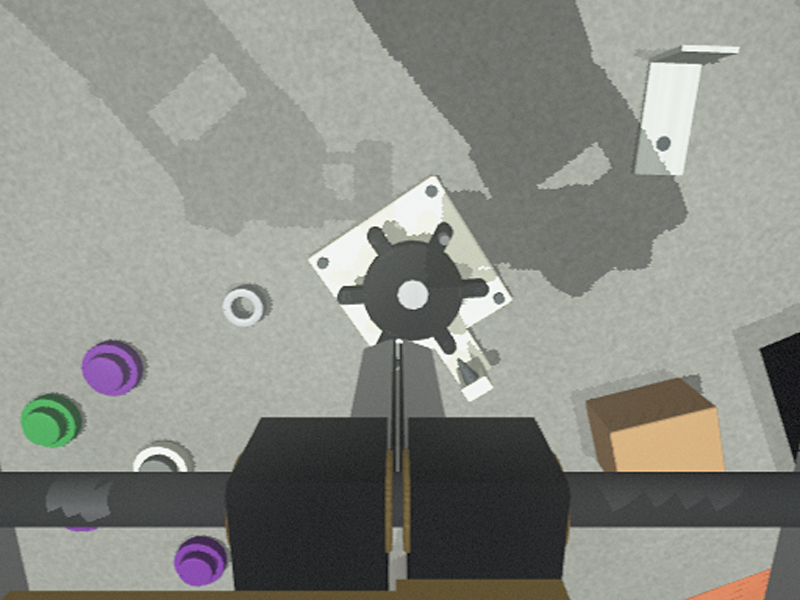

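The wrist view shows the axle cap at (413,295), the peg on the upper-right tab at (444,238), and the pointer tip at about (463,362). That's two tabs short going clockwise, so two clicks. Base corners are at (308,260), (435,177) and (511,298).

```bash
python3 - <<'E'
from h import *
import pickle
M=pickle.load(open("M1.pkl","rb")); s=.64
r=lambda u,v,z: ray("",u*s,v*s,z,M)
a,b,c=r(308,260,.012),r(435,177,.012),r(511,298,.012)
print("base c",(a+c)/2,"sides",np.linalg.norm(a-b),np.linalg.norm(c-b), "ang",np.degrees(np.arctan2(*(a-b)[:2][::-1])),np.degrees(np.arctan2(*(c-b)[:2][::-1])))
im=cv2.imread("pics/w1_raw.png"); hsv=cv2.cvtColor(im,cv2.COLOR_BGR2HSV)
m=(hsv[...,2]>190).astype(np.uint8); n,l,st,ce=cv2.connectedComponentsWithStats(m)
i=l[int(295*s),int(413*s)]; print("cap",st[i],ce[i]/s,ray("",*ce[i],.056,M),ray("",*ce[i],.06,M))
print("ptr",r(459,358,.049),"peg",r(445,238,.072),"post",r(477,389,.056))
t=[r(u,v,.05) for u,v in [(376,231),(446,228),(486,288),(342,296)]]; print("tabs opp mid",(t[2]+t[3])/2,t)
print("btn",r(160,466,.03))
E
```

```text
base c [0.50005 0.14685 0.012  ] sides 0.1280932863189949 0.12387110236047796 ang -82.50881051624418 8.215139982509962
cap [255 180  19  18 263] [412.28018061 294.11834601] [0.5015 0.1466 0.056 ] [0.5005 0.147  0.06  ]
ptr [0.5694 0.1578 0.049 ] peg [0.4691 0.1874 0.072 ] post [0.5979 0.1607 0.056 ]
tabs opp mid [0.502  0.1479 0.05  ] [array([0.4454, 0.142 , 0.05  ]), array([0.4664, 0.1916, 0.05  ]), array([0.5235, 0.201 , 0.05  ]), array([0.4805, 0.0948, 0.05  ])]
btn [ 0.5578 -0.1351  0.03  ]
```

```bash
python3 - <<'E'
from h import *
ax=np.array([.501,.147]);f=np.radians(8-30);p=[*(ax+.054*np.array([np.cos(f),np.sin(f)])),.17]; print(p,f+np.pi)
plan(p,f+np.pi)
E
```

```text
[np.float64(0.5510679281466065), np.float64(0.12677124395554074), 0.17] 2.7576202181510405
[-0.0274, 0.0048, 0.0302, 0, 0, np.float64(-0.0201), -1]
[-0.0275, 0.0042, 0.0302, 0, 0, np.float64(-0.0201), -1]
[-0.0275, 0.0037, 0.0302, 0, 0, np.float64(-0.0201), -1]
```

Call:
jog_arm --pt "-0.0274 0.0048 0.03 0 0 -0.02 -1" --pt "-0.0275 0.0042 0.03 0 0 -0.02 -1" --pt "-0.0275 0.0037 0.03 0 0 -0.02 -1" --pt "0 0 0.04 0 0 0 -1" --pt "0 0 0.03 0 0 0 -1"

```text
time_s: 3.05
ee_pos: [0.5512, 0.1257, 0.0984]
eef_rot: [-3.141, -0.001, 2.755]
force: [0.5, 0.1, 0.4]
grip_width: 0.0008
grip_force: 0.0
```

```bash
python3 - <<'E'
from h import *
o=ctrl.get_obs(); print(o["ee_pos"],o["eef_rot"]); a=snap("wrist","w2"); print(pix("wrist",[.501,.147,.056]))
cv2.imwrite("pics/w2.png",cv2.resize(a,(800,600),interpolation=cv2.INTER_CUBIC))
E
```

```text
[0.55115539 0.12568724 0.09844468] [-3.14076987e+00 -1.06403192e-03  2.75533500e+00]
[259.  135.8]
```

View pics/w2.png

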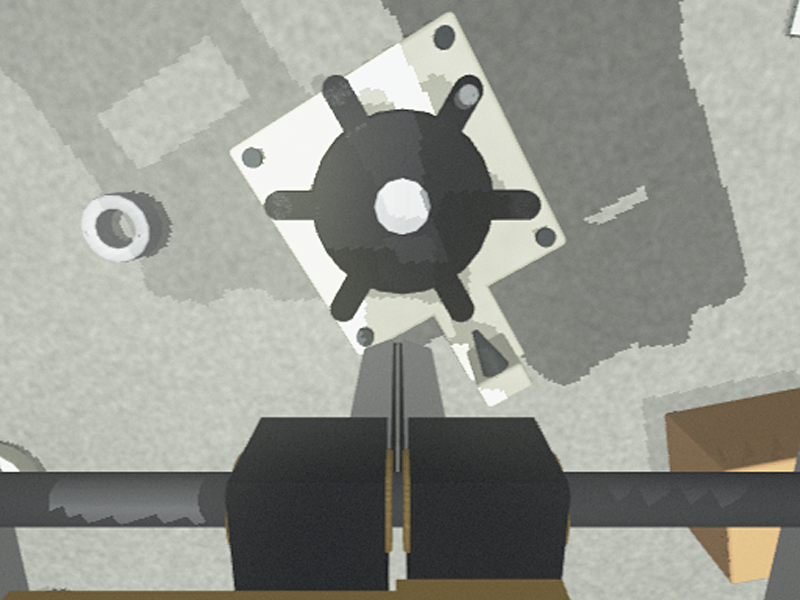

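The wrist view shows the fingers at (398,345), lined up with the gap between the tabs at (343,308) and (462,308), just clockwise of the pointer. The peg is at (467,95), so it still needs two clicks. Next I'll lower into the gap.

Call:
jog_arm --pt "0.001 0 0.02 0 0 0 -1" --pt "0 0 0.02 0 0 0 -1" --pt "0 0 0.015 0 0 0 -1" --pt "0 0 0.011 0 0 0 -1" --pt "0 0 0 0 0 0 -1"

```text
time_s: 3.6
ee_pos: [0.55, 0.1279, 0.0338]
eef_rot: [-3.141, -0.001, 2.758]
force: [0.4, -0.1, 0.7]
grip_width: 0.0006
grip_force: 0.0
```

Call:
jog_arm --pt "0.0001 -0.0038 0 0 0 0.07 -1" --pt "0.0001 -0.0038 0 0 0 0.07 -1" --pt "0.0001 -0.0038 0 0 0 0.07 -1" --pt "0.0001 -0.0038 0 0 0 0.07 -1" --pt "0.0001 -0.0038 0 0 0 0.07 -1"

```text
time_s: 4.1
ee_pos: [0.5411, 0.1123, 0.0357]
eef_rot: [3.14, 0.001, 2.406]
force: [1.5, 1.5, -0.7]
grip_width: 0.0007
grip_force: 0.8
```

Call:
jog_arm --pt "0.0001 -0.0038 0 0 0 0.07 -1" --pt "0.0001 -0.0038 0 0 0 0.07 -1" --pt "0.0001 -0.0038 0 0 0 0.07 -1" --pt "0.0001 -0.0038 0 0 0 0.07 -1" --pt "0.0001 -0.0038 0 0 0 0.07 -1"

```text
time_s: 4.6
ee_pos: [0.5262, 0.1004, 0.0357]
eef_rot: [3.14, 0.001, 2.056]
force: [-0.1, 0.1, -0.4]
grip_width: 0.0006
grip_force: 0.1
```

Call:
jog_arm --pt "0.0001 -0.0038 0 0 0 0.07 -1" --pt "0.0001 -0.0038 0 0 0 0.07 -1" --pt "0.0001 -0.0038 0 0 0 0.07 -1" --pt "0.0001 -0.0038 0 0 0 0.07 -1" --pt "0.0001 -0.0038 0 0 0 0.07 -1"

```text
time_s: 5.1
ee_pos: [0.5082, 0.0944, 0.0356]
eef_rot: [3.14, 0.0, 1.706]
force: [1.0, -0.1, -0.2]
grip_width: 0.0003
grip_force: 0.0
```

```bash
python3 - <<'E'
from h import *
o=ctrl.get_obs(); p=o["ee_pos"]; d=p[:2]-[.501,.147]; print(p,o["eef_rot"],o["force"],"phi",np.degrees(np.arctan2(d[1],d[0])),"r",np.hypot(*d)); a=snap("wrist","w3")
cv2.imwrite("pics/w3.png",cv2.resize(a,(800,600),interpolation=cv2.INTER_CUBIC))
E
```

```text
[0.50823077 0.09444146 0.03564727] [3.13997082e+00 5.30063768e-05 1.70568216e+00] [ 0.96273974 -0.14825752 -0.21306469] phi -82.16667330257862 r 0.05305359783020006
```

View pics/w3.png

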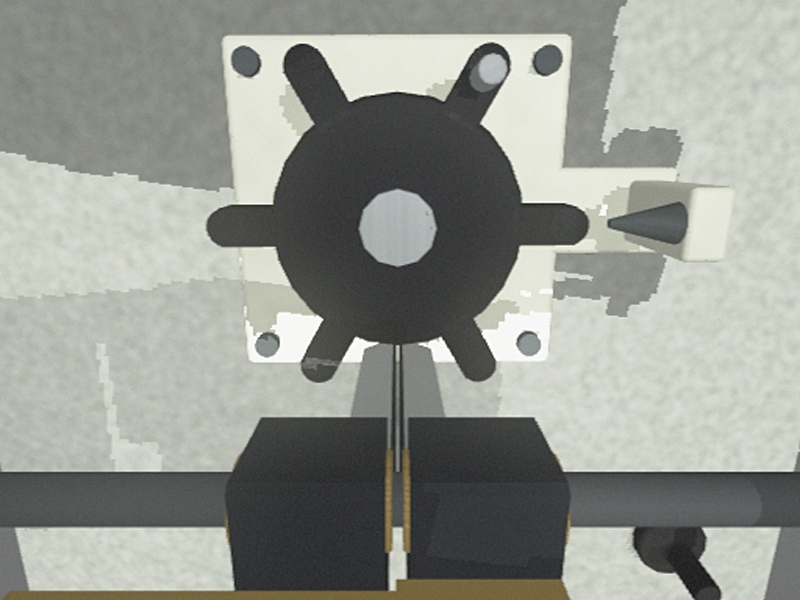

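One click is done. The pointer tip is at the right (610,222), the peg is one tab short at (490,70), and the fingers sit in the middle of the gap. One more identical 60° arc.

Call:
jog_arm --pt "0.0001 -0.0038 0 0 0 0.07 -1" --pt "0.0001 -0.0038 0 0 0 0.07 -1" --pt "0.0001 -0.0038 0 0 0 0.07 -1" --pt "0.0001 -0.0038 0 0 0 0.07 -1" --pt "0.0001 -0.0038 0 0 0 0.07 -1"

```text
time_s: 5.65
ee_pos: [0.4896, 0.095, 0.0355]
eef_rot: [3.14, -0.001, 1.357]
force: [1.7, -0.8, -0.4]
grip_width: 0.0005
grip_force: 0.8
```

Call:
jog_arm --pt "0.0001 -0.0038 0 0 0 0.07 -1" --pt "0.0001 -0.0038 0 0 0 0.07 -1" --pt "0.0001 -0.0038 0 0 0 0.07 -1" --pt "0.0001 -0.0038 0 0 0 0.07 -1" --pt "0.0001 -0.0038 0 0 0 0.07 -1"

```text
time_s: 6.15
ee_pos: [0.4719, 0.1021, 0.0354]
eef_rot: [3.14, -0.001, 1.007]
force: [0.0, -0.6, 0.4]
grip_width: 0.0005
grip_force: 0.1
```

Call:
jog_arm --pt "0.0001 -0.0038 0 0 0 0.07 -1" --pt "0.0001 -0.0038 0 0 0 0.07 -1" --pt "0.0001 -0.0038 0 0 0 0.07 -1" --pt "0.0001 -0.0038 0 0 0 0.07 -1" --pt "0.0001 -0.0038 0 0 0 0.07 -1"

```text
time_s: 6.65
ee_pos: [0.4577, 0.1148, 0.0354]
eef_rot: [3.141, -0.001, 0.657]
force: [-0.0, -0.9, 0.6]
grip_width: 0.0004
grip_force: 0.0
```

Call:
jog_arm --pt "0 0 0 0 0 0 -1" --pt "0 0 0 0 0 0 -1" --pt "0 0 0 0 0 0 -1" --pt "0 0 0 0 0 0 -1"

```text
time_s: 7.05
ee_pos: [0.4573, 0.1146, 0.0346]
eef_rot: [3.141, -0.0, 0.66]
force: [0.0, -0.5, -0.1]
grip_width: 0.0006
grip_force: 0.0
```

```bash
python3 - <<'E'
from h import *
o=ctrl.get_obs(); p=o["ee_pos"]; print(p,o["eef_rot"],o["force"]); a=snap("wrist","w4")
cv2.imwrite("pics/w4.png",cv2.resize(a,(800,600),interpolation=cv2.INTER_CUBIC))
E
```

```text
[0.45733512 0.11457705 0.03456596] [ 3.14149614e+00 -1.53869791e-04  6.59855180e-01] [ 0.04092772 -0.53123321 -0.05633378]
```

View pics/w4.png

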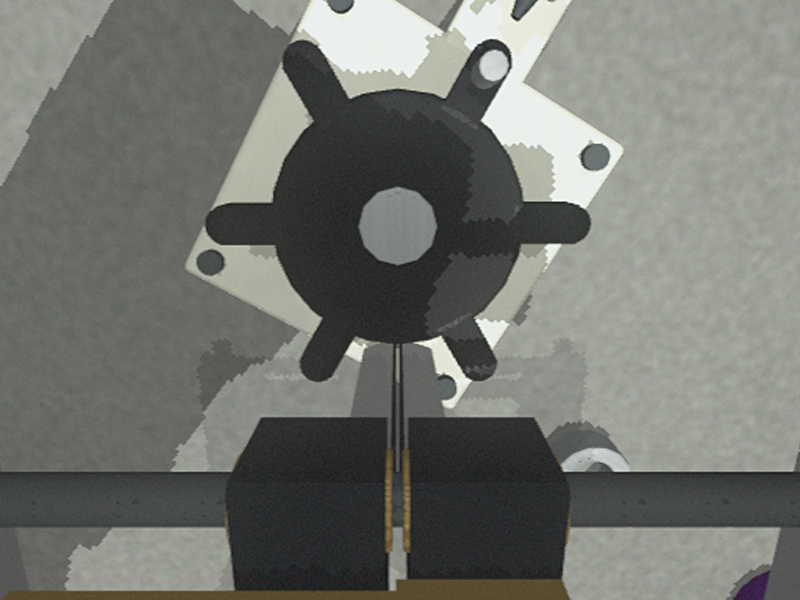

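The peg at (490,65) now sits in front of the pointer at (520,10), and the fingers are free in the gap with no force on them. Next I'll lift straight up, then go to the button.

Call:
jog_arm --pt "0 0 -0.03 0 0 0 -1" --pt "0 0 -0.045 0 0 0 -1" --pt "0 0 -0.045 0 0 0 -1" --pt "0 0 -0.04 0 0 0 -1" --pt "0 0 0 0 0 0 -1"

```text
time_s: 7.6
ee_pos: [0.4591, 0.115, 0.1995]
eef_rot: [3.138, -0.008, 0.659]
force: [-0.2, -0.3, -0.5]
grip_width: 0.0008
grip_force: 0.0
```

```bash
python3 - <<'E'
from h import *
print(ctrl.get_obs()["ee_pos"]);plan([.49,-.14,.2],0)
E
```

```text
[0.45909389 0.11500052 0.19951775]
[-0.022, 0.0367, -0.0001, 0, 0, np.float64(0.1099), -1]
[-0.0178, 0.0389, -0.0001, 0, 0, np.float64(0.1099), -1]
[-0.0134, 0.0407, -0.0001, 0, 0, np.float64(0.1099), -1]
[-0.0089, 0.0419, -0.0001, 0, 0, np.float64(0.1099), -1]
[-0.0042, 0.0426, -0.0001, 0, 0, np.float64(0.1099), -1]
[0.0005, 0.0428, -0.0001, 0, 0, np.float64(0.1099), -1]
```

Call:
jog_arm --pt "-0.022 0.037 0 0 0 0.11 -1" --pt "-0.018 0.039 0 0 0 0.11 -1" --pt "-0.0135 0.041 0 0 0 0.11 -1" --pt "-0.009 0.042 0 0 0 0.11 -1" --pt "-0.004 0.0425 0 0 0 0.11 -1"

```text
time_s: 8.1
ee_pos: [0.4826, -0.1003, 0.1937]
eef_rot: [-3.141, 0.001, 0.105]
force: [1.5, -0.7, -0.2]
grip_width: 0.0009
grip_force: 0.0
```

Call:
jog_arm --pt "0.0005 0.043 0 0 0 0.11 -1" --pt "0 0 0 0 0 0 -1" --pt "0 0 0 0 0 0 -1" --pt "0 0 0 0 0 0 -1"

```text
time_s: 8.5
ee_pos: [0.4879, -0.1404, 0.194]
eef_rot: [-3.141, 0.001, 0.001]
force: [-0.2, 0.3, -0.3]
grip_width: 0.0002
grip_force: 0.0
```

```bash
python3 - <<'E'
from h import *
import pickle
o=ctrl.get_obs(); M=cam("wrist"); a=snap("wrist","w5"); pickle.dump(M,open("M5.pkl","wb"))
print(o["ee_pos"],o["eef_rot"],pix("",[.56,-.14,.03],M))
cv2.imwrite("pics/w5.png",cv2.resize(a,(800,600),interpolation=cv2.INTER_CUBIC))
E
```

```text
[ 0.48794897 -0.14036256  0.19396702] [-3.14118442e+00  7.02261742e-04  7.66412344e-04] [252.4 103. ]
```

View pics/w5.png

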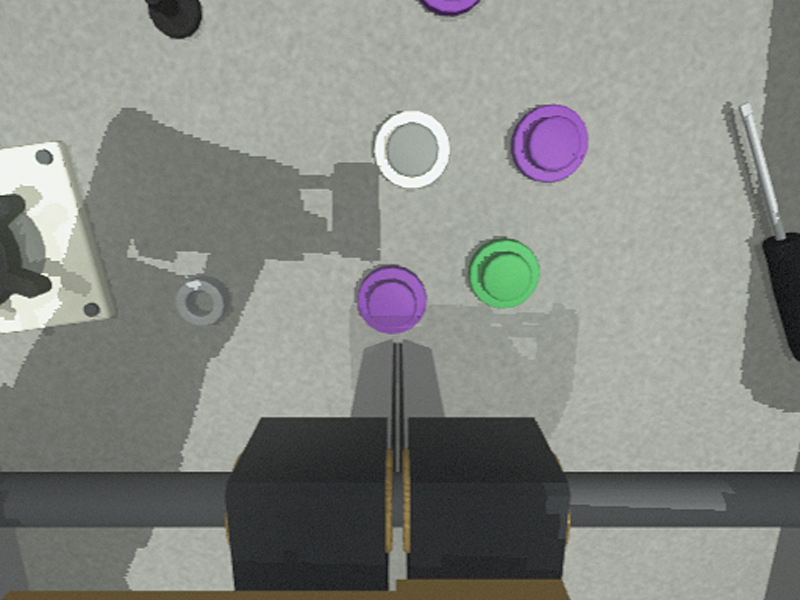

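The wrist view shows the grey button in its white housing at (412,149). The nearest neighbours are a purple one at (392,298), another purple at (549,143), and the green at (504,272). I'll target the white/grey one and find its height from its known 36 mm width.

```bash
python3 - <<'E'
from h import *
import pickle
M=pickle.load(open("M5.pkl","rb")); im=cv2.imread("pics/w5_raw.png")
g=cv2.cvtColor(im,cv2.COLOR_BGR2GRAY); s=.64
m=np.zeros_like(g); roi=(slice(68,124),slice(236,292)); m[roi]=(g[roi]>225)
cs,h=cv2.findContours(m,cv2.RETR_CCOMP,cv2.CHAIN_APPROX_NONE)
for c,hh in zip(cs,h[0]):
    if cv2.contourArea(c)>200:
        e=cv2.fitEllipse(c); print("hole" if hh[3]>=0 else "outer",e)
        for z in (.02,.03,.04): print(z,ray("",*e[0],z,M), "diam",round(np.linalg.norm(ray("",e[0][0]-e[1][0]/2,e[0][1],z,M)-ray("",e[0][0]+e[1][0]/2,e[0][1],z,M)),4))
E
```

```text
outer ((263.432861328125, 95.11431121826172), (46.106658935546875, 48.084869384765625), 2.902573585510254)
0.02 [ 0.5679 -0.1515  0.02  ] diam 0.0483
0.03 [ 0.5678 -0.1513  0.03  ] diam 0.0469
0.04 [ 0.5677 -0.151   0.04  ] diam 0.0455
hole ((262.86578369140625, 95.35195922851562), (36.19783401489258, 36.96844482421875), 127.54508209228516)
0.02 [ 0.5677 -0.151   0.02  ] diam 0.0379
0.03 [ 0.5676 -0.1507  0.03  ] diam 0.0368
0.04 [ 0.5674 -0.1504  0.04  ] diam 0.0358
```

Call:
jog_arm --pt "0.04 0.005 0.02 0 0 0 -1" --pt "0.0395 0.005 0.03 0 0 0 -1" --pt "0 0 0.04 0 0 0 -1" --pt "0 0 0.034 0 0 0 -1" --pt "0 0 0 0 0 0 -1"

```text
time_s: 9.05
ee_pos: [0.5655, -0.1493, 0.0661]
eef_rot: [-3.139, 0.007, 0.001]
force: [-0.3, 0.9, 0.0]
grip_width: 0.0002
grip_force: 0.0
```

Call:
jog_arm --pt "0 0 0.005 0 0 0 -1" --pt "0 0 0.005 0 0 0 -1" --pt "0 0 0.005 0 0 0 -1" --pt "0 0 0.005 0 0 0 -1" --pt "0 0 0 0 0 0 -1"

```text
time_s: 9.55
ee_pos: [0.5674, -0.1513, 0.0502]
eef_rot: [-3.142, 0.0, -0.001]
force: [-0.8, -0.2, -0.4]
grip_width: 0.0003
grip_force: 0.0
```

Call:
jog_arm --pt "0 0 0.003 0 0 0 -1" --pt "0 0 0.003 0 0 0 -1" --pt "0 0 0.003 0 0 0 -1" --pt "0 0 0 0 0 0 -1"

```text
time_s: 9.95
ee_pos: [0.5674, -0.1513, 0.041]
eef_rot: [-3.141, 0.001, -0.001]
force: [-0.3, 0.3, -0.3]
grip_width: 0.0006
grip_force: 0.0
```

Call:
jog_arm --pt "0 0 0.002 0 0 0 -1" --pt "0 0 0.002 0 0 0 -1" --pt "0 0 0 0 0 0 -1"

```text
time_s: 10.25
ee_pos: [0.5675, -0.1513, 0.0372]
eef_rot: [-3.141, 0.0, -0.001]
force: [-0.1, -0.3, 0.6]
grip_width: 0.0004
grip_force: 0.0
```

Call:
jog_arm --pt "0 0 0.002 0 0 0 -1" --pt "0 0 0.002 0 0 0 -1" --pt "0 0 0 0 0 0 -1"

```text
time_s: 10.55
ee_pos: [0.5675, -0.1513, 0.0331]
eef_rot: [-3.141, 0.0, -0.001]
force: [0.6, 0.1, -0.1]
grip_width: 0.0006
grip_force: 0.0
```

Call:
jog_arm --pt "0 0 0.002 0 0 0 -1" --pt "0 0 0 0 0 0 -1"

```text
time_s: 10.75
ee_pos: [0.5675, -0.1513, 0.0312]
eef_rot: [-3.141, 0.0, -0.001]
force: [-0.3, 0.0, -0.3]
grip_width: 0.0007
grip_force: 0.0
```

Call:
jog_arm --pt "0 0 0.002 0 0 0 -1" --pt "0 0 0 0 0 0 -1"

```text
time_s: 10.95
ee_pos: [0.5675, -0.1513, 0.0292]
eef_rot: [-3.141, 0.0, -0.001]
force: [-0.2, 0.1, -0.4]
grip_width: 0.0002
grip_force: 0.0
```

Call:
jog_arm --pt "0 0 0.002 0 0 0 -1" --pt "0 0 0 0 0 0 -1"

```text
time_s: 11.15
ee_pos: [0.5675, -0.1513, 0.0272]
eef_rot: [-3.142, 0.0, -0.001]
force: [-0.3, 0.0, 0.6]
grip_width: 0.0003
grip_force: 0.0
```

Call:
jog_arm --pt "0 0 0.002 0 0 0 -1" --pt "0 0 0 0 0 0 -1"

```text
time_s: 11.35
ee_pos: [0.5675, -0.1513, 0.0252]
eef_rot: [-3.141, 0.0, -0.001]
force: [-0.8, -0.3, 0.0]
grip_width: 0.0003
grip_force: 0.0
```

Call:
jog_arm --pt "0 0 0.002 0 0 0 -1" --pt "0 0 0 0 0 0 -1"

```text
time_s: 11.55
ee_pos: [0.5675, -0.1513, 0.0232]
eef_rot: [-3.141, 0.0, -0.001]
force: [-0.1, 0.4, -0.4]
grip_width: 0.0007
grip_force: 0.0
```

Call:
jog_arm --pt "0 0 0.002 0 0 0 -1" --pt "0 0 0 0 0 0 -1"

```text
time_s: 11.75
ee_pos: [0.5677, -0.1514, 0.0214]
eef_rot: [3.142, -0.0, -0.001]
force: [-0.1, 0.6, 1.5]
grip_width: 0.0005
grip_force: 0.9
```

Call:
jog_arm --pt "0 0 0.002 0 0 0 -1" --pt "0 0 0 0 0 0 -1"

```text
time_s: 11.95
ee_pos: [0.5678, -0.1514, 0.0194]
eef_rot: [3.141, -0.0, -0.001]
force: [-0.3, 0.4, 2.5]
grip_width: 0.0002
grip_force: 1.5
```

```bash
python3 - <<'E'
from h import *
a=snap("wrist","w6"); b=snap("scene","s6")
print(ctrl.get_obs()["force"])
p=pix("scene",[.5675,-.1505,.025]).astype(int); print(p)
c=b[max(0,p[1]-60):p[1]+40,max(0,p[0]-60):p[0]+60]
x=cv2.resize(c,(480,400),interpolation=cv2.INTER_CUBIC); y=cv2.resize(a[160:280,170:340],(320,400))
cv2.imwrite("pics/w6.png",np.hstack([x,y]))
E
```

```text
[0.2205035  0.59375404 2.76765236]
[200 220]
```

View pics/w6.png

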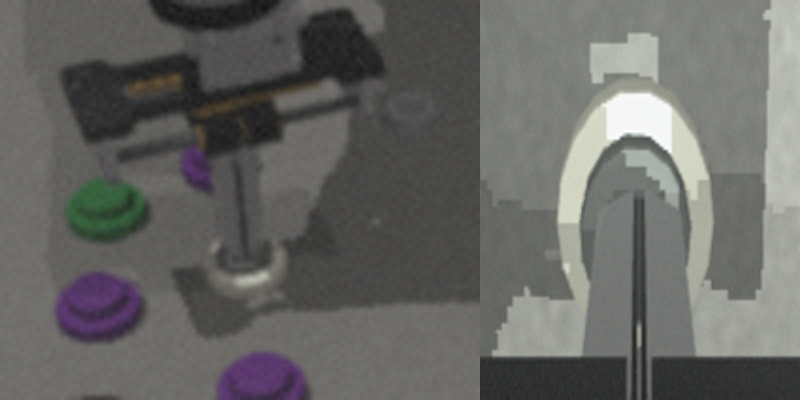

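The fingers are on the grey button inside the white housing, which sits left of centre in the picture, and it is partly pressed at about 2.5 N. I'll press it home.

Call:
jog_arm --pt "0 0 0.002 0 0 0 -1" --pt "0 0 0.001 0 0 0 -1" --pt "0 0 0 0 0 0 -1"

```text
time_s: 12.35
ee_pos: [0.5678, -0.1514, 0.0165]
eef_rot: [3.142, -0.0, -0.001]
force: [0.5, -0.5, 4.3]
grip_width: 0.0003
grip_force: 2.3
```

Call:
jog_arm --pt "0 0 0.001 0 0 0 -1" --pt "0 0 0 0 0 0 -1"

```text
time_s: 12.55
ee_pos: [0.5678, -0.1514, 0.0162]
eef_rot: [3.141, -0.0, -0.001]
force: [-3.0, 0.9, 10.6]
grip_width: 0.0004
grip_force: 5.5
```

The button has bottomed out: the force jumped to 10.6 N and the travel stopped. Hold briefly, then release upward.

Call:
jog_arm --pt "0 0 0 0 0 0 -1" --pt "0 0 0 0 0 0 -1" --pt "0 0 -0.005 0 0 0 -1" --pt "0 0 -0.01 0 0 0 -1" --pt "0 0 -0.03 0 0 0 -1"

```text
time_s: 13.05
ee_pos: [0.566, -0.1508, 0.0587]
eef_rot: [-3.14, 0.005, -0.001]
force: [0.1, -1.0, -0.8]
grip_width: 0.0004
grip_force: 0.0
```

Call:
jog_arm --pt "0 0 -0.045 0 0 0 -1" --pt "0 0 -0.045 0 0 0 -1" --pt "-0.04 0 -0.02 0 0 0 -1" --pt "-0.04 0 0 0 0 0 -1" --pt "0 0 0 0 0 0 -1"

```text
time_s: 13.55
ee_pos: [0.4842, -0.1509, 0.171]
eef_rot: [-3.141, 0.001, -0.002]
force: [0.2, 0.1, -0.2]
grip_width: 0.0003
grip_force: 0.0
```

```bash
python3 - <<'E'
from h import *
o=ctrl.get_obs(); print(o["ee_pos"],o["force"])
a=snap("wrist","w7"); t=snap("top","t7")
cv2.imwrite("pics/f7.png",np.hstack([cv2.resize(a,(400,300)),cv2.resize(t[170:280,160:306],(400,300),interpolation=cv2.INTER_CUBIC)]))
E
```

```text
[ 0.48422747 -0.15090416  0.17096969] [ 0.21398517  0.06645412 -0.21795885]
```

View pics/f7.png

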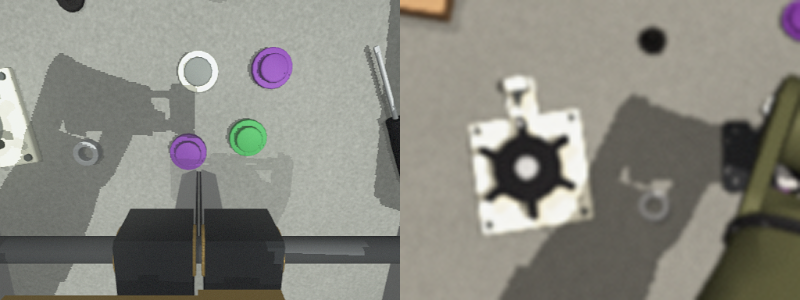

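The button at (197,71) is up and clear. In the top view the wheel rests with the peg tab at (521,122), in line with the pointer, and the bystanders in view (collar and foot) haven't moved. I'm handing in.

```bash
python3 -c "
from station import ctrl
print(ctrl.hand_in())"
```

```text
the job is handed in; nothing more can be done
None
```

I turned the wheel two clicks clockwise so the peg rests at the pointer, let go, pressed the grey button fully down until it came up again, and handed the job in at about 13.7 s; the hand-in gave no verdict.

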